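# Unlock a test cassette and lift it out of the fixture by its catches

## Robot

A 6-joint arm with a two-finger parallel gripper is mounted at the origin on the work surface. World frame = base frame: x ahead of the robot, y to its left, z up, the work surface at z = 0. Lengths are in m, angles in degrees, forces in N, time in s.
With the tool pointing down it reaches from about 0.225 to 0.875 m from the base axis. Payload 3.4 kg.
Tool frame: the origin (TCP) lies midway between the tips of the shut fingers; the grasp point (between the pads) lies 19 mm behind it; z points along the fingers, y is the line along which they close (so a half turn about z gives the same grasp; the last joint's range is limited). The gripper opens to 85 mm and grips with 20 to 120 N. Pads are 22 mm wide; open, the fingers measure 114 mm over their backs; the gripper's body (76 mm by 85 mm) begins 54 mm behind the grasp point. The pads swing forward as they close: fully open they stand 13 mm farther back than shut.
Start: joints at [69.5, 15.808, 86.224, -0, 77.962, -6.933], TCP at [0.135, 0.559, 0.231] pointing down, gripper open.
Joint ranges: [-165.64, 165.64], [-43.16, 119.46], [12.63, 154.43], [-67.54, 247.53], [6.08, 155.33], [-154.97, 154.97]. Speed limits (degrees/s): [147.25, 147.25, 180, 180, 180, 180].

## Interface

Orientations are given as [roll, pitch, yaw] about the fixed x, y, z axes, in that order (R = Rz(yaw) Ry(pitch) Rx(roll)).
In Python, from cell import robot gives the robot as it stands.
- The arm moves only by the shell command python3 -m jog 'ROWS' [FORCE]. ROWS is JSON, a list of rows, each a list of 5 numbers: the opening, from -1 (shut) to 1 (fully open), then the shift along the world's x, y, z in units of 25 mm (1.0 is 25 mm), then the turn about the world's z in units of 5 degrees (1.0 is 5 degrees). A call has 1 to 20 rows; each row shifts and turns the commanded pose from where the row before left it; what a row does not reach is not made up. A row lasts 1/8 s, in which the tool goes at most 62.5 mm and 10.7 degrees, less where a joint would pass 70% of its speed; a pose out of reach is approached as far as the arm can. A call is refused whole if a number of a shift passes 1 or a number of a turn 1, either way. A call with a gripper value outside its range is refused whole. The fingers move at their own pace and stop on an object; FORCE is the grip in N (left out, the last holds). Time passes only in rows, so rows that do not move let the fingers close. It gives the time, the measured TCP pose, the force, the opening and the grip force at its end, in the units of the state.
- robot.get_obs(): the state, without advancing time (a new reading comes with each control period).
- robot.snapshot(name): name is "scene" or "top"; returns the picture (420x560x3 uint8, blue, green, red); there is no depth.
- robot.get_calibration(name): a dict with "intrinsics" (3x3 intrinsics, pixels), "D" ([k1, k2, p1, p2, k3] as OpenCV has them; the pictures are not rectified), "extrinsics" (4x4, takes a point from world to camera coordinates). Camera axes: x right, y up, looking along -z (the intrinsics and any distortion apply to the point x, -y, -z); pixel columns grow to the right and rows downward; lengths in m; the calibration is good to about 2 mm. A picture is of the moment at which its call begins. get_calibration takes no time and is no camera call.
- robot.job_done(): hands the job in; it is judged then, once.
The state is a dict: "t": time; "qpos": joint angles; "joint_vel": joint speeds; "tau": joint torques, N m; "tool_pos": TCP position; "eef_rot": TCP orientation; "force": force on the tool from outside, world axes, zero at the start; "moment": the same for the moment, N m; "width": opening from 0.0 (shut) to 1.0 (fully open); "grip_force": force on a finger pad.
Only numpy, scipy, OpenCV 4.12 (cv2) and the standard library are available. Lean on these libraries where they do the work, as an engineer would, in place of code of your own. Each camera call takes 0.05 s, during which the arm holds its last target. There are 200 camera calls.

## Task

Pull the lock pin up out of the test cassette and stand it, tip down, in the empty metal cup. Then pinch the cassette's two side catches together and lift the cassette out of the test fixture, leaving the other things on the bench where they are. Finish while still holding it: catches squeezed, cassette level and still, about 10 cm above its seat in the fixture.

Things in the scene. Friction and masses are not known exactly. Their poses are not given: they have to be found in the camera images.
- fixture: fixed test fixture, 210 x 190 mm black block with aluminium deck 45 mm above its origin (centre of underside, z up). The cassette's nest is central: 12 mm guides (1.5 to 2 mm play) and, mid-way on the +y and -y sides, steel keepers 44 mm long, y = 33.5 to 49 mm, up to 22 mm over the deck, whose lips (underside 15 mm over the deck) hold the catch hooks down. Other screws and pins: 14 mm high
- cassette: loose grey cassette, 0.22 to 0.41 kg, 100 (x) x 60 (y) x 30 mm, with a central sleeve block 36 x 28 mm up to z = 70 mm that has a 15 mm square upright bore, floor at z = 30 mm. Starts seated on the fixture's deck, axes along the fixture's. Origin: centre of underside, z up. Catches stand at its +y and -y sides; it lifts straight up only while both are squeezed
- catch_left_pad (a point): middle of the outer ribbed face of the +y catch; moves with it: cassette x = 0, y = 33 mm at rest, z = 64 mm. The catch is an upright black plate 30 mm wide (x), 6 mm thick, z = 4 to 78 mm of the cassette; at z = 6 to 13 mm its hook points out to y = 38 mm under the keeper. Fingers have free room beside the plate from z = 35 mm up
- catch_right_pad (a point): the same for the catch on the -y side (cassette x = 0, y = -33 mm, z = 64 mm); over both catches it measures 66 mm at rest and 50 mm fully squeezed
- catch_left (a joint): travel of the +y catch towards the cassette's middle: 0 at rest, 0.008 m fully squeezed at its stop (sprung: 3 N to start, 8 N at the stop). The hook is clear of the keeper from about 0.006 m. With the lock pin in, the catch is blocked after about 0.0025 m
- catch_right (a joint): the same for the -y catch
- lock_pin: loose lock pin, 130 mm long, 70 g: steel shaft 12 mm diameter on the lowest 58 mm, then a black round handle 18 mm diameter, 72 mm long. Origin: its tip (lower end), z along it to the handle. Starts upright, tip on the floor of the cassette's bore (40 mm deep, 1.5 mm play all round), the handle wholly above sleeve and catches; comes out after rising 40 mm
- cup: empty round steel cup, open at the top, fixed to the bench, 85 mm high, rim 74 mm across, wall 3 mm, a little narrower at the foot. Origin: centre of underside, z up. It stands left or right of the fixture; a white closed jar of like size stands on the other side
- jar: bystander: white plastic jar with a lid, 74 mm across, 100 mm high; origin centre of underside
- blank: bystander: grey blank cassette without catches or sleeve, 100 x 60 x 30 mm, lying on the bench; origin centre of underside
- board: bystander: bare green circuit board, 100 x 70 mm, about 14 mm high; origin centre of underside
- screwdriver: bystander: screwdriver lying on the bench
- tape: bystander: yellow roll of tape lying flat, 90 mm across, 18 mm high; origin centre of underside
- meter: bystander: grey hand meter, 130 x 75 x 38 mm; origin centre of underside
- parts_case: bystander: clear closed case, 90 x 60 x 25 mm; origin centre of underside
Things that resemble listed ones, but are neither listed nor needed, are in the scene too. What is shaped like the cassette but brown, pink or yellow is not meant.

How it is judged:
By the outcome, as a careful person would: the job done as asked, in the order asked, and still so for the second after the job is handed in, while the arm keeps its last pose, push and grip.
It also fails if it takes over 51 s, if anything falls off the work surface, if the arm or the gripper's body presses on something with over 40 N, if the wrist force passes 120 N, or if a joint passes its speed limit or range.

## Working session

There is one attempt and no reset: what is moved stays moved. The work goes in short steps, Python scripts to look and compute and a shell command to move; the robot and the scene stay as the last step left them, time stands still between calls to the robot, and variables do not carry over. Pictures are saved under pics/ and viewed, at most 10 in all, crops included, and the job is handed in when it is done.

```bash
mkdir -p pics; cat > h.py <<'E'
import numpy as np, cv2
from cell import robot
def cal(n):
    c=robot.get_calibration(n); return np.array(c["intrinsics"],float),np.array(c["D"],float),np.array(c["extrinsics"],float)
F=np.diag([1.,-1,-1])
def ray(n,uv):
    K,D,E=cal(n); p=cv2.undistortPoints(np.array(uv,float).reshape(-1,1,2),K,D).reshape(-1,2)
    d=np.c_[p,np.ones(len(p))]@F@E[:3,:3]   # R^T (F d)
    o=-E[:3,:3].T@E[:3,3]; return o,d
def onz(n,uv,z):
    o,d=ray(n,uv); return o+d*((z-o[2])/d[:,2])[:,None]
def proj(n,P):
    K,D,E=cal(n); c=(np.array(P,float).reshape(-1,3)@E[:3,:3].T+E[:3,3])@F
    return cv2.projectPoints(c.reshape(-1,1,3),np.zeros(3),np.zeros(3),K,D)[0].reshape(-1,2)
def tri(uv1,uv2):
    A=np.zeros((3,3));b=np.zeros(3)
    for n,uv in(("scene",uv1),("top",uv2)):
        o,d=ray(n,uv);d=d[0]/np.linalg.norm(d[0]);M=np.eye(3)-np.outer(d,d);A+=M;b+=M@o
    return np.linalg.solve(A,b)
E
python3 - <<'E'
from h import *
for n in("scene","top"):
    cv2.imwrite(f"pics/{n}0.png",robot.snapshot(n)); K,D,E=cal(n); print(n,K.round(1).tolist(),D.round(3),(-E[:3,:3].T@E[:3,3]).round(3))
print(robot.get_obs())
E
```

```text
scene [[429.6, 0.0, 278.1], [0.0, 429.6, 214.0], [0.0, 0.0, 1.0]] [-0.044  0.     0.     0.     0.   ] [1.224 0.754 0.703]
top [[461.6, 0.0, 282.2], [0.0, 461.6, 204.9], [0.0, 0.0, 1.0]] [-0.061  0.     0.     0.     0.   ] [0.516 0.003 1.471]
{'t': 0.1, 'qpos': array([ 6.94986035e+01,  1.58460695e+01,  8.62884150e+01, -7.03766544e-04,
        7.79627051e+01, -6.93370598e+00]), 'joint_vel': array([-0.00712707, -0.05613718, -0.15494316, -0.02811066, -0.02562251,
        0.01410141]), 'tau': array([ 2.08983110e-03, -4.17703307e+01, -2.46403348e+01,  1.25892188e-04,
        5.82224675e-03, -8.10280056e-06]), 'tool_pos': array([0.13474242, 0.55850108, 0.23050249]), 'eef_rot': array([-1.79903438e+02, -1.10497841e-02,  1.66432448e+02]), 'force': array([ 0.24199293,  0.55527311, -0.0559459 ]), 'moment': array([-0.00458061, -0.01663826, -0.00128864]), 'grip_force': 0.0, 'width': 0.9996110951450415}
```

View pics/scene0.png

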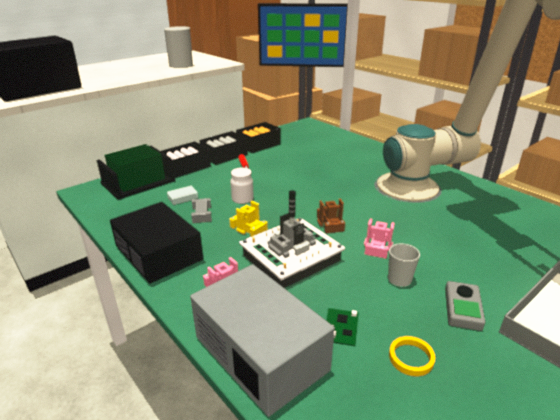

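View pics/top0.png

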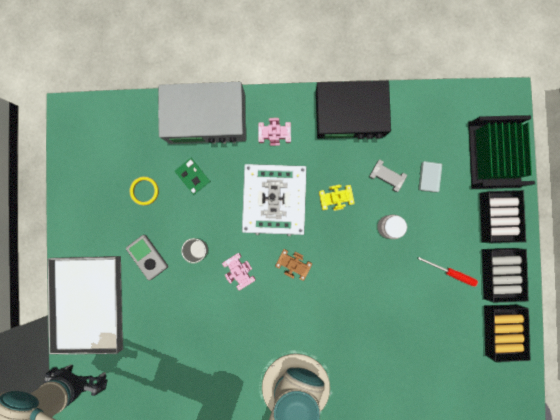

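```bash
python3 - <<'E'
from h import *
t=cv2.imread("pics/top0.png");s=cv2.imread("pics/scene0.png")
a=cv2.resize(t[160:240,234:314],(400,400),interpolation=cv2.INTER_CUBIC)
b=cv2.resize(s[180:285,235:355],(457,400),interpolation=cv2.INTER_CUBIC)[:, :400]
cv2.imwrite("pics/z1.png",np.hstack([a,b]))
# deck: white-ish mask
hsv=cv2.cvtColor(t,cv2.COLOR_BGR2HSV); m=((hsv[...,1]<50)&(hsv[...,2]>150)).astype(np.uint8); w=np.zeros_like(m); w[155:245,235:315]=m[155:245,235:315]
w=cv2.morphologyEx(w,cv2.MORPH_CLOSE,np.ones((5,5)))
c=max(cv2.findContours(w,0,2)[0],key=cv2.contourArea); r=cv2.minAreaRect(c); print(r)
bx=onz("top",cv2.boxPoints(r),.045);print(bx.round(4),bx.mean(0)); 
for i in range(4):
    d=bx[(i+1)%4]-bx[i];print(np.linalg.norm(d),np.degrees(np.arctan2(d[1],d[0])))
print("cup rim",onz("top",[[194,250]],.085),"jar",onz("top",[[394,227]],.1))
E
```

```text
((273.7048645019531, 199.5587921142578), (62.445648193359375, 69.99288177490234), 1.9749338626861572)
[[ 0.4903  0.1552  0.045 ]
 [ 0.7073  0.1419  0.045 ]
 [ 0.6942 -0.0518  0.045 ]
 [ 0.478  -0.0373  0.045 ]] [0.59243266 0.0519788  0.045     ]
0.21734196273875642 -3.5032518859552915
0.19410392788547712 -93.85978235153212
0.21671025605062275 176.17504574206146
0.19288424927188316 86.32662681677654
cup rim [[0.44540767 0.29511329 0.085     ]] jar [[ 0.49660713 -0.30430188  0.1       ]]
```

View pics/z1.png

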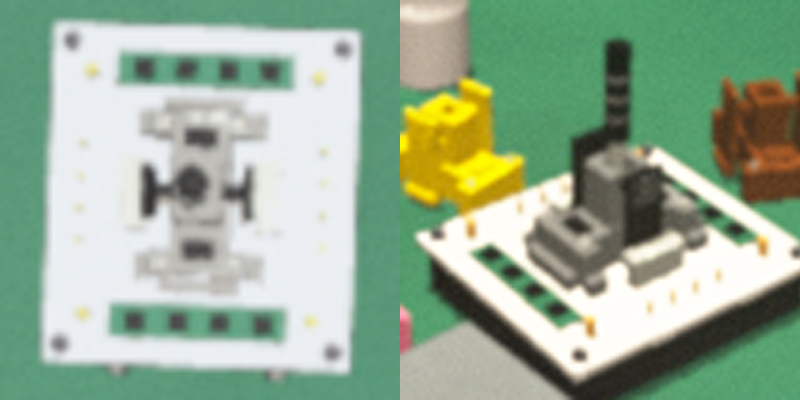

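The top view shows the fixture centred near (274,199) px, with the pin head near (272,196), the catches left and right of it, and the cup near (194,250). The side crop shows the pin standing up through the sleeve. Next I'll refine these positions.

```bash
python3 - <<'E'
from h import *
t=cv2.imread("pics/top0.png");s=cv2.imread("pics/scene0.png")
def dark(im,x0,x1,y0,y1,th):
    g=cv2.cvtColor(im,cv2.COLOR_BGR2GRAY);m=np.zeros_like(g);m[y0:y1,x0:x1]=g[y0:y1,x0:x1]<th
    n,l,st,c=cv2.connectedComponentsWithStats(m)
    for i in range(1,n):
        if st[i,4]>5:print(st[i],c[i].round(2))
    return m
print("top");dark(t,258,290,186,210,85)
print("scene");dark(s,275,315,186,245,70)
hsv=cv2.cvtColor(t,cv2.COLOR_BGR2HSV);m=(hsv[...,1]<70).astype(np.uint8);w=np.zeros_like(m);w[230:270,175:212]=m[230:270,175:212]
w=cv2.morphologyEx(w,cv2.MORPH_CLOSE,np.ones((5,5)));c=max(cv2.findContours(w,0,2)[0],key=cv2.contourArea)
e=cv2.fitEllipse(c);print("cup",e,cv2.minEnclosingCircle(c),onz("top",[e[0]],.085))
# expected pin/catch projection from fixture estimate
c0=np.array([.5924,.052,0]);a=np.radians(-3.7);ux=np.array([np.cos(a),np.sin(a),0]);uy=np.array([-ux[1],ux[0],0]);Z=np.array([0,0,1])
P=[c0+Z*.205,c0+Z*.133,c0+uy*.03+Z*.123,c0-uy*.03+Z*.123,c0+Z*.115]
print(proj("top",P).round(1),proj("scene",P).round(1))
E
```

```text
top
[272 187   4   2   6] [273.83 187.33]
[263 194   3   9  18] [263.61 197.94]
[270 194   5   6  21] [271.76 196.38]
scene
[289 191   7   9  55] [291.67 195.02]
[289 202   6   4  21] [291.57 203.29]
[289 207   6   4  24] [291.5 208.5]
[280 212  15  22 112] [285.3  219.12]
[293 225  11  19 156] [298.06 234.16]
[279 238   5   3  10] [281.1 238.8]
cup ((193.78941345214844, 250.17723083496094), (24.92784309387207, 26.443893432617188), 76.94587707519531) ((194.0, 250.0), 13.601571083068848) [[0.44489227 0.29576573 0.085     ]]
[[271.5 196.4]
 [272.6 197.9]
 [262.5 197.7]
 [282.9 198.4]
 [272.8 198.2]] [[293.8 191.1]
 [293.5 216. ]
 [300.7 224.3]
 [286.4 214.6]
 [293.4 222. ]]
```

```bash
python3 -m jog '[[1,0.9,-1,0.06,0.1],[1,0.9,-1,0.06,0.1],[1,0.9,-1,0.06,0.1],[1,0.9,-1,0.06,0.1],[1,0.9,-1,0.06,0.1],[1,0.9,-1,0.06,0.1],[1,0.9,-1,0.06,0.1],[1,0.9,-1,0.06,0.1],[1,0.9,-1,0.06,0.1],[1,0.9,-1,0.06,0.1],[1,0.9,-1,0.06,0.1],[1,0.9,-1,0.06,0.1],[1,0.9,-1,0.06,0.1],[1,0.9,-1,0.06,0.1],[1,0.9,-1,0.06,0.1],[1,0.9,-1,0.06,0.1],[1,0.9,-1,0.06,0.1],[1,0.9,-1,0.06,0.1],[1,0.9,-1,0.06,0.1],[1,0.9,-1,0.06,0.1]]' 30
python3 -m jog '[[1,0.37,-0.3,0,0],[1,0,0,0,0],[1,0,0,0,0]]'
python3 - <<'E'
from h import *
s=robot.snapshot("scene");t=robot.snapshot("top")
cv2.imwrite("pics/s1.png",s)
b=cv2.resize(s[130:255,225:345],(576,600),interpolation=cv2.INTER_CUBIC);cv2.imwrite("pics/z2.png",b)
E
```

```text
t: 2.6
tool_pos: [0.5853, 0.0581, 0.2608]
eef_rot: [180.0, -0.1, 176.4]
force: [1.1, -0.1, 0.0]
width: 1.001
grip_force: 0.0
t: 2.98
tool_pos: [0.5932, 0.0525, 0.2612]
eef_rot: [180.0, -0.1, 176.5]
force: [0.0, -0.1, -0.1]
width: 0.996
grip_force: 0.0
```

View pics/z2.png

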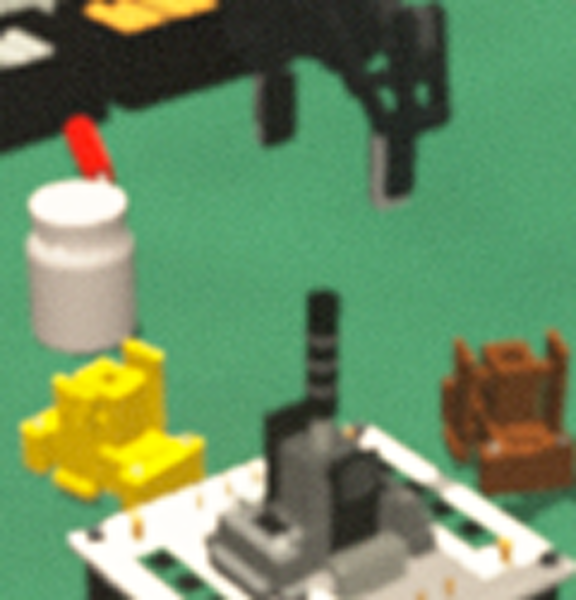

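The crop shows the open fingers above and slightly right of the pin (tips near crop (278,138) and (392,200), pin top near (322,295)). I'll check the camera bias against the known TCP.

```bash
python3 - <<'E'
from h import *
c=np.array([.5932,.0525,.2742]);a=np.radians(-3.6);ux=np.array([np.cos(a),np.sin(a),0]);uy=np.array([-ux[1],ux[0],0])
P=[c]+[c+s*uy*w+k*ux*.011 for s in(1,-1) for w in(.0425,.057) for k in(1,-1)]
q=proj("scene",P);print(((q-[225,130])*4.8).round(0).tolist())
print("tri pin top",tri([[292.1,191.5]],[[271.76,196.38]]))
o=[]
for z in(.195,.205,.215):print(onz("scene",[[292.1,192]],z),onz("top",[[271.76,196.38]],z))
E
```

```text
[[331.0, 172.0], [367.0, 206.0], [402.0, 195.0], [386.0, 217.0], [422.0, 205.0], [263.0, 149.0], [297.0, 139.0], [246.0, 140.0], [280.0, 130.0]]
tri pin top [0.59386066 0.05023148 0.20373114]
[[0.58594248 0.03864361 0.195     ]] [[0.5930425  0.05178982 0.195     ]]
[[0.59850992 0.05273175 0.205     ]] [[0.59243801 0.05140414 0.205     ]]
[[0.61107737 0.0668199  0.215     ]] [[0.59183352 0.05101847 0.215     ]]
```

```bash
python3 -m jog '[[1,0.03,-0.08,-0.7,0],[1,0,0,-1,0],[1,0,0,-1,0],[1,0,0,-1,0],[1,0,0,0,0],[1,0,0,0,0]]'
python3 - <<'E'
from h import *
s=robot.snapshot("scene");t=robot.snapshot("top")
b=cv2.resize(s[160:250,235:345],(733,600),interpolation=cv2.INTER_CUBIC);cv2.imwrite("pics/z3.png",b)
cv2.imwrite("pics/t3.png",t)
p=robot.get_obs()["tool_pos"];print(p,(proj("scene",[p+[0,0,.013]])-[235,160])*6.67, (proj("scene",[[p[0],p[1],.205],[p[0],p[1],.133]])-[235,160])*6.67)
E
```

```text
t: 3.82
tool_pos: [0.5953, 0.0499, 0.1699]
eef_rot: [180.0, 0.1, 176.5]
force: [0.5, -0.2, -0.3]
width: 1.002
grip_force: 0.0
[0.59572098 0.04967843 0.17035635] [[380.546409   259.28582922]] [[381.03795129 208.22610599]
 [379.43143621 374.12577097]]
```

View pics/z3.png

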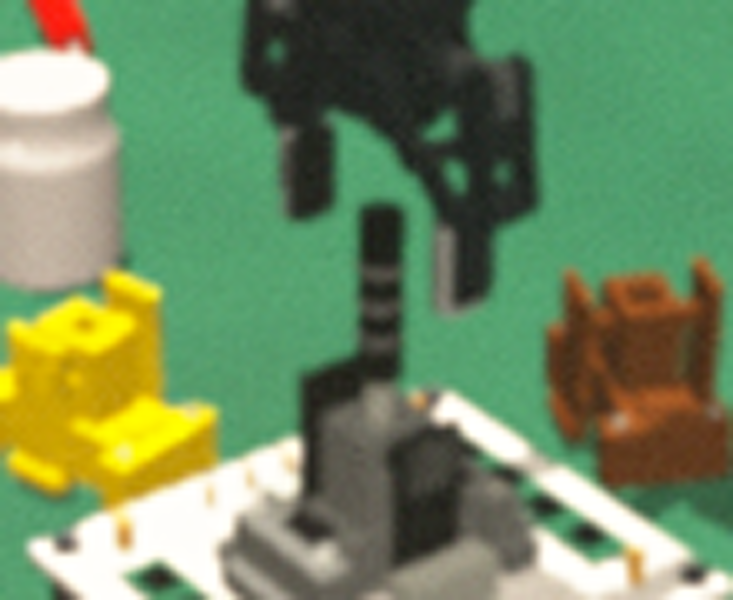

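The crop shows the pin axis (x≈381) within about 5 crop px (1–2 mm) of the finger midpoint (≈385), so I'll grip it.

```bash
python3 -m jog '[[-1,0,0,0,0],[-1,0,0,0,0],[-1,0,0,0,0],[-1,0,0,0,0],[-1,0,0,0,0],[-1,0,0,0,0],[-1,0,0,0,0],[-1,0,0,0,0]]' 30
```

```text
t: 4.92
tool_pos: [0.595, 0.0495, 0.1689]
eef_rot: [180.0, 0.0, 176.4]
force: [0.3, 0.8, 2.6]
width: 0.199
grip_force: 29.3
```

```bash
python3 -m jog '[[-1,0,0.02,0.2,0],[-1,0,0,0.4,0],[-1,0,0,0.4,0],[-1,0,0,0.5,0],[-1,0,0,0.5,0],[-1,0,0,0,0]]'
python3 -m jog '[[-1,0,0,0.5,0],[-1,0,0,0.8,0],[-1,0,0,0.7,0],[-1,0,0,0,0]]'
python3 - <<'E'
from h import *
s=robot.snapshot("scene");b=cv2.resize(s[110:250,215:365],(643,600),interpolation=cv2.INTER_CUBIC);cv2.imwrite("pics/z4.png",b)
p=robot.get_obs()["tool_pos"];print(p,(np.array([.445,.2955])-p[:2])/.025)
E
```

```text
t: 5.68
tool_pos: [0.5958, 0.05, 0.2205]
eef_rot: [180.0, 0.2, 176.4]
force: [-0.1, -0.4, -0.4]
width: 0.201
grip_force: 29.2
t: 6.18
tool_pos: [0.5957, 0.05, 0.2705]
eef_rot: [180.0, 0.2, 176.4]
force: [-0.4, 0.3, -1.1]
width: 0.204
grip_force: 29.3
[0.59508394 0.04997693 0.26927738] [-6.00335742  9.82092264]
```

View pics/z4.png

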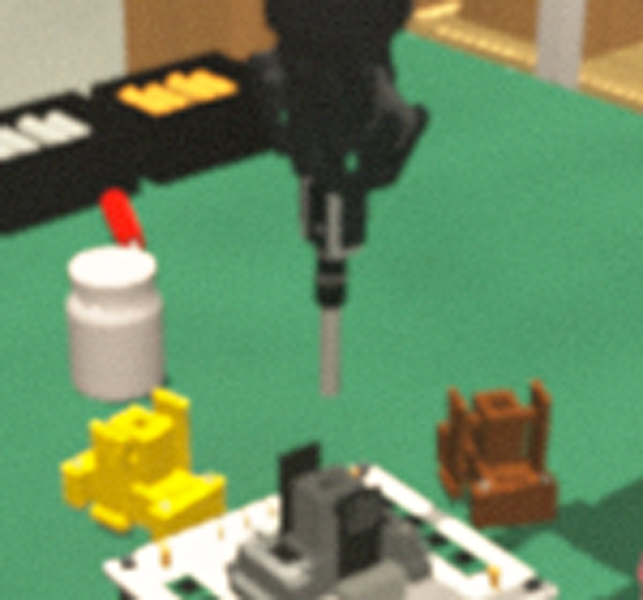

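The pin is out and hangs straight in the gripper, with its tip at crop (330,395). Now over to the cup.

```bash
python3 -m jog '[[-1,-0.25,0.4,0,0],[-1,-0.5,0.8,0,0],[-1,-0.5,0.8,0,0],[-1,-0.5,0.8,0,0],[-1,-0.5,0.8,0,0],[-1,-0.5,0.8,0,0],[-1,-0.5,0.8,0,0],[-1,-0.5,0.8,0,0],[-1,-0.5,0.8,0,0],[-1,-0.5,0.8,0,0],[-1,-0.5,0.8,0,0],[-1,-0.5,0.8,0,0],[-1,-0.25,0.6,0,0],[-1,0,0,0,0],[-1,0,0,0,0],[-1,0,0,0,0]]'
python3 - <<'E'
from h import *
s=robot.snapshot("scene");x0,y0=345,150
b=cv2.resize(s[y0:y0+150,x0:x0+120],(480,600),interpolation=cv2.INTER_CUBIC)
p=robot.get_obs()["tool_pos"];print(p)
th=np.linspace(0,6.28,60)
for c,col in((np.array([.445,.2955]),(0,0,255)),):
    for q in proj("scene",[[c[0]+.037*np.cos(k),c[1]+.037*np.sin(k),.085] for k in th]): cv2.circle(b,tuple(int(v) for v in (q-[x0,y0])*4),1,col,-1)
cv2.imwrite("pics/z5.png",b)
E
```

```text
t: 8.22
tool_pos: [0.4453, 0.2944, 0.2687]
eef_rot: [-180.0, 0.0, 176.4]
force: [-0.4, -0.5, 0.2]
width: 0.203
grip_force: 29.3
[0.44528508 0.29438573 0.26877365]
```

View pics/z5.png

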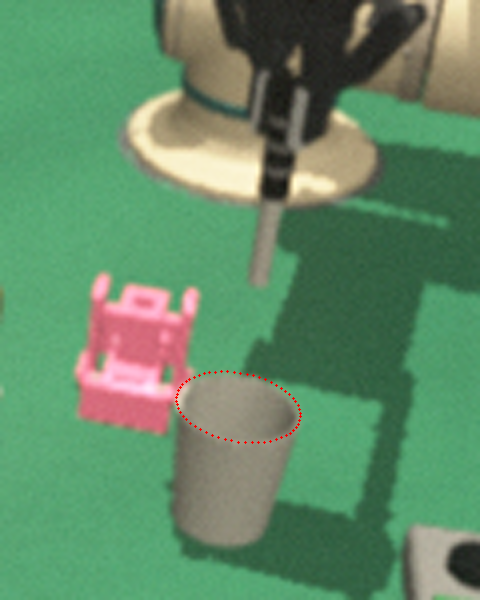

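The predicted rim fits the picture, with the rim centre at crop (238,407) and the pin tip above it at (259,285). Lowering now.

```bash
python3 -m jog '[[-1,0,0,-0.5,0],[-1,0,0,-0.8,0],[-1,0,0,-0.8,0],[-1,0,0,-0.8,0],[-1,0,0,-0.8,0],[-1,0,0,-0.8,0],[-1,0,0,-0.8,0],[-1,0,0,-0.7,0],[-1,0,0,-0.4,0],[-1,0,0,0,0],[-1,0,0,0,0]]'
python3 -m jog '[[-1,0,0,-0.1,0],[-1,0,0,-0.1,0],[-1,0,0,0,0]]'
```

```text
t: 9.65
tool_pos: [0.4454, 0.2951, 0.1093]
eef_rot: [180.0, 0.1, 176.4]
force: [0.3, 0.1, -0.2]
width: 0.207
grip_force: 29.3
t: 10.02
tool_pos: [0.4448, 0.2949, 0.1038]
eef_rot: [-180.0, -0.0, 176.4]
force: [0.3, 0.2, -1.5]
width: 0.203
grip_force: 29.3
```

```bash
python3 -m jog '[[-1,0,0,-0.1,0],[-1,0,0,-0.08,0],[-1,0,0,0,0]]'
python3 -m jog '[[-0.4,0,0,0,0],[-0.3,0,0,0,0],[-0.2,0,0,0,0],[0,0,0,0,0],[0.1,0,0,0,0],[0.2,0,0,0,0],[0.2,0,0,0.3,0],[0.2,0,0,0.5,0],[0.2,0,0,0.8,0],[0.3,0,0,1,0],[0.5,0,0,1,0],[1,0,0,1,0],[1,0,0,1,0],[1,0,0,0.6,0],[1,0,0,0,0]]'
python3 - <<'E'
from h import *
s=robot.snapshot("scene");x0,y0=345,150
b=cv2.resize(s[y0:y0+150,x0:x0+120],(480,600),interpolation=cv2.INTER_CUBIC);cv2.imwrite("pics/z6.png",b)
E
```

```text
t: 10.4
tool_pos: [0.4447, 0.2949, 0.0991]
eef_rot: [-180.0, -0.0, 176.4]
force: [-0.1, 0.6, -1.3]
width: 0.2
grip_force: 29.3
t: 12.28
tool_pos: [0.4455, 0.2953, 0.2558]
eef_rot: [179.9, 0.1, 176.4]
force: [-0.4, 0.3, 0.2]
width: 1.001
grip_force: 0.0
```

View pics/z6.png

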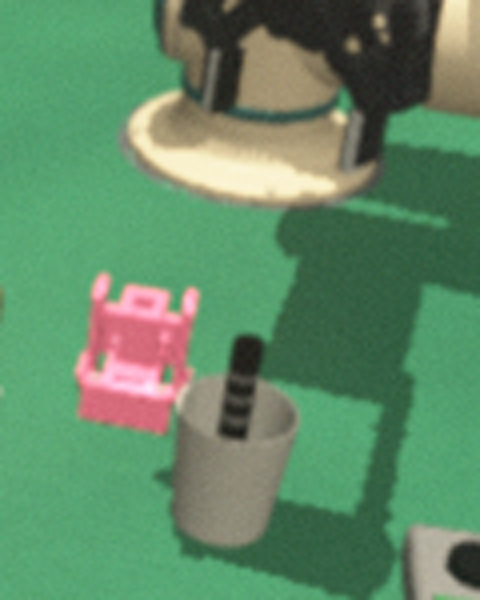

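The pin stands tip down in the cup, handle at crop (240,385). Back to the cassette.

```bash
python3 -m jog '[[1,0.25,-0.4,0,0],[1,0.5,-0.8,0,0],[1,0.5,-0.8,0,0],[1,0.5,-0.8,0,0],[1,0.5,-0.8,0,0],[1,0.5,-0.8,0,0],[1,0.5,-0.8,0,0],[1,0.5,-0.8,0,0],[1,0.5,-0.8,0,0],[1,0.5,-0.8,0,0],[1,0.5,-0.8,0,0],[1,0.5,-0.8,0,0],[1,0.21,-0.6,0,0],[1,0,0,-0.5,0],[1,0,0,-1,0],[1,0,0,-1,0],[1,0,0,-1,0],[1,0,0,-1,0],[1,0,0,-0.5,0],[1,0,0,0,0]]'
python3 -m jog '[[1,0,0,0,0],[1,0,0,0,0]]'
python3 - <<'E'
from h import *
s=robot.snapshot("scene");x0,y0=235,160
b=cv2.resize(s[y0:y0+100,x0:x0+110],(660,600),interpolation=cv2.INTER_CUBIC);cv2.imwrite("pics/z7.png",b)
E
```

```text
t: 14.82
tool_pos: [0.5929, 0.0505, 0.1283]
eef_rot: [180.0, -0.1, 176.5]
force: [-0.1, 0.1, 0.8]
width: 0.994
grip_force: 0.0
t: 15.08
tool_pos: [0.5946, 0.05, 0.1304]
eef_rot: [180.0, 0.1, 176.4]
force: [-0.1, 0.2, -0.4]
width: 1.002
grip_force: 0.0
```

View pics/z7.png

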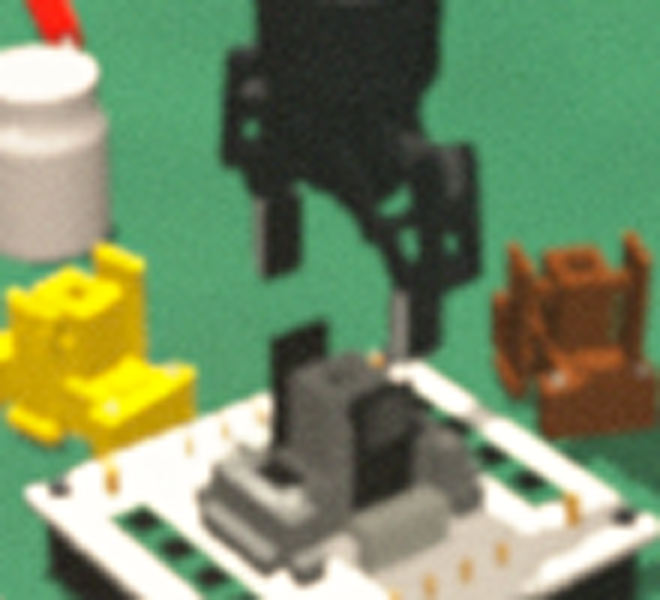

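Fingers straddle the catches evenly (finger mid ≈346, catch mid ≈343 crop px). Going down and squeezing.

```bash
python3 -m jog '[[1,0.02,-0.01,-0.4,0],[1,0,0,-0.5,0],[1,0,0,-0.5,0],[1,0,0,-0.33,0],[1,0,0,0,0],[1,0,0,0,0]]'
python3 -m jog '[[-1,0,0,0,0],[-1,0,0,0,0],[-1,0,0,0,0],[-1,0,0,0,0],[-1,0,0,0,0],[-1,0,0,0,0],[-1,0,0,0,0],[-1,0,0,0,0]]' 60
```

```text
t: 15.88
tool_pos: [0.5947, 0.0497, 0.0862]
eef_rot: [180.0, 0.0, 176.4]
force: [-0.2, -0.0, 0.5]
width: 1.0
grip_force: 0.0
t: 16.88
tool_pos: [0.5956, 0.0497, 0.0881]
eef_rot: [180.0, 0.2, 176.4]
force: [-1.5, 0.4, 7.9]
width: 0.556
grip_force: 60.3
```

```bash
python3 -m jog '[[-1,0,0,0.1,0],[-1,0,0,0.2,0],[-1,0,0,0.2,0],[-1,0,0,0,0]]'
python3 - <<'E'
from h import *
print(robot.get_obs()["force"],robot.get_obs()["moment"])
E
```

```text
t: 17.38
tool_pos: [0.5947, 0.0497, 0.0989]
eef_rot: [180.0, 0.0, 176.4]
force: [1.0, 0.4, -3.6]
width: 0.558
grip_force: 62.0
[ 0.9873655   0.35238247 -3.57259386] [-0.03136097  0.04444144 -0.01977506]
```

Rising with only the cassette's weight on the wrist (about 3.6 N), so it's free. Continuing to 10 cm.

```bash
python3 -m jog '[[-1,0,0,0.3,0],[-1,0,0,0.4,0],[-1,0,0,0.4,0],[-1,0,0,0.5,0],[-1,0,0,0.5,0],[-1,0,0,0.5,0],[-1,0,0,0.5,0],[-1,0,0,0.3,0],[-1,0,0,0.1,0],[-1,0,0,0,0],[-1,0,0,0,0],[-1,0,0,0,0],[-1,0,0,0,0]]'
python3 - <<'E'
from h import *
s=robot.snapshot("scene");x0,y0=215,110
b=cv2.resize(s[y0:y0+150,x0:x0+220],(792,540),interpolation=cv2.INTER_CUBIC);cv2.imwrite("pics/z8.png",b)
o=robot.get_obs();print(o["tool_pos"],o["force"],o["moment"],o["width"])
E
```

```text
t: 19.0
tool_pos: [0.5943, 0.0497, 0.1858]
eef_rot: [180.0, -0.0, 176.4]
force: [0.3, 1.0, -1.8]
width: 0.558
grip_force: 62.1
[0.59431627 0.04973279 0.18588559] [ 0.47505211  0.18418963 -2.38817899] [ 0.00401145  0.06939381 -0.00757799] 0.55704143397974
```

View pics/z8.png

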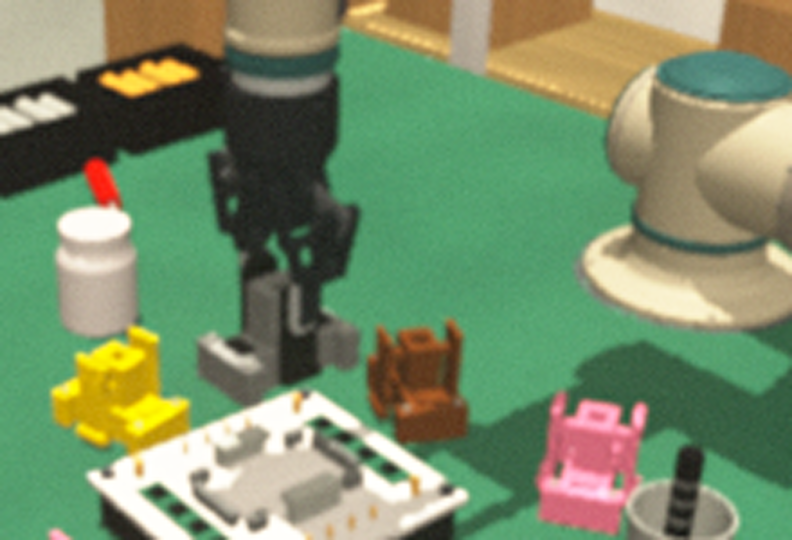

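The cassette hangs level at crop (275,340), clear of the empty nest, with the pin still in the cup at (685,490). Handing in.

```bash
python3 -m jog '[[-1,0,0,0.06,0],[-1,0,0,0,0],[-1,0,0,0,0],[-1,0,0,0,0]]'; python3 -c "
from cell import robot
print(robot.job_done())"
```

```text
t: 19.55
tool_pos: [0.5944, 0.0497, 0.1876]
eef_rot: [180.0, -0.0, 176.4]
force: [-0.3, -0.0, -2.8]
width: 0.559
grip_force: 62.1
the job is handed in; nothing more can be done
None
```

I handed the job in at 19.6 s: the lock pin stands tip down in the cup, and the gripper holds the cassette level and still, catches squeezed, about 10 cm above its seat.

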